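# Serve a round roll with the tongs

## Robot

A 7-joint arm with a two-finger parallel gripper is mounted at the origin on a cart in front of the work surface, level with it; the furniture and walls round the work are solid. World frame = base frame: x ahead of the robot, y to its left, z up, the work surface at z = 0. Lengths are in m, angles in rad, forces in N, time in s.
With the tool pointing down it reaches from about 0.425 to 0.8 m from the base axis. Payload 8.3 kg.
Tool frame: the origin (TCP) lies midway between the tips of the shut fingers; the grasp point (between the pads) lies 19 mm behind it; z points along the fingers, y is the direction in which the jaws open and shut (so a half turn about z gives the same grasp; the last joint's range is limited). The gripper opens to 85 mm and grips with 20 to 120 N. Pads are 22 mm wide; open, the fingers measure 114 mm over their backs; the gripper's body (76 mm by 85 mm) begins 54 mm behind the grasp point. The pads swing forward as they close: fully open they stand 13 mm farther back than shut.
Start: joints at [-1.217, 0.383, 0.016, 1.37, -0.006, 1.388, -0.046], TCP at [0.253, 0.571, 0.231] pointing down, gripper open.
Joint ranges: [-2.95, 2.95], [-0.25, 2.06], [-1.52, 1.56], [0.18, 2.33], [-1.44, 4.58], [0.02, 2.06], [-3.01, 3.01]. Speed limits (rad/s): [2.39, 2.39, 3.01, 3.01, 3.14, 3.14, 3.14].

## Interface

Orientations are given as a rotation vector (axis times angle).
In Python, from cell import telemetry, vision, env gives the robot as it stands.
- The arm moves only by the tool play_rows, never from a script. Its argument "increments" is a list of rows, each an object with "translation": the shift along the world's x, y, z in cm, a list of three; "twist": the turn about the world's z in degrees; "fingers": the finger opening in cm, from 0 to 8.54. In form: [{"translation": [tx, ty, tz], "twist": twist, "fingers": fingers}, ...]. A call has 1 to 20 rows; each row shifts and turns the pose as measured when the row begins; what a row does not reach is not made up. A row lasts 1/12 s, in which the tool goes at most 41.7 mm and 7.16 degrees, less where a joint would pass 70% of its speed; a pose out of reach is approached as far as the arm can. A call with a gripper value outside its range is refused whole. The fingers move at their own pace and stop on an object; "force" is the grip in N (left out, the last holds). Time passes only in rows, so rows that do not move let the fingers close. It gives the time, the measured TCP pose, the force and the opening at its end, in the units of the state.
- telemetry.read_state(): the state, without advancing time (a new reading comes with each control period).
- vision.capture(name): name is "scene" or "top" or "wrist"; returns a dict with "img" (420x560x3 uint8, blue, green, red), "z_map" (420x560 float32, m along the optical axis (not along the pixel's ray), 0 where there is no reading), "fx", "fy", "cx", "cy" (pixels), "R" (3x3) and "t" (3): a world point X has camera coordinates R X + t. Camera axes: x right, y down, z forward; pixel columns grow to the right and rows downward; lengths in m; the calibration is good to about 2 mm. The wrist camera is an equidistant fisheye: a pixel r from the principal point sees the ray r / f radians off the axis. A picture is of the moment at which its call begins.
- env.finish_job(): hands the job in, once; it reports no verdict.
The state is a dict: "time_s": time; "joint_pos": joint angles; "joint_vel": joint speeds; "tau": joint torques, N m; "eef_pos": TCP position; "eef_rot": TCP orientation; "contact_force": force on the tool from outside, world axes, zero at the start; "moment": the same for the moment, N m; "gripper_width": opening from 0.0 (shut) to 1.0 (fully open).
Only numpy, scipy, OpenCV 4.12 (cv2) and the standard library are available. Lean on these libraries where they do the work, as an engineer would, in place of code of your own. Each camera call takes 0.05 s, during which the arm holds its last target. There are 200 camera calls.

## Task

Pick up the serving tongs lying on the worktop, close their jaws on the one round bread roll on the wooden tray and carry it over to the white side plate. Finish while still holding it there in the tongs: the roll over the plate and lifted about 12 cm above it, squeezed only by the tongs, neither set down nor let go. Never touch the roll with the gripper, and leave the long rolls, the little bowl and the tea light on the tray where they are.

Things in the scene. Friction and masses are not known exactly. Their poses are not given: they have to be found in the camera images.
- tongs_grip (a point): Place to grip the steel serving tongs: midway between their two arms, 12 mm above the worktop at the start. The tongs lie on their side and open and close horizontally. x points along them to the jaws, y is the squeezing line, z up. Arms: flat bars 18 mm high (3 to 21 mm over the worktop), outer faces here 63 mm apart at rest. Both arms move equally.
- tongs: The tongs as a whole, 100 g, 219 mm long: origin 12 mm below tongs_grip, same axes. Hinge at x = -75 mm, hanging loop to x = -101 mm, far ends of the jaws at x = +118 mm. Squeezed at the grip to 58 mm (outer) they are held safely while the jaws, over 50 mm apart, still pass round the roll; shut on the roll the grip is 48 mm wide.
- tongs_jaws (a point): Midpoint between the jaws, 95 mm ahead of tongs_grip along its x axis, same axes. Each jaw is a shallow upright cup 24 mm high (12 mm above and below this point) and 44 mm long. The round roll's middle belongs here.
- tongs_left (a joint): Closing angle of each tong arm, rad: 0 = open at rest (jaws 68 mm apart), 0.05 = half shut, 0.10 = shut on the round roll, 0.13 = stop. A spring opens the arms: at the grip it resists with 5 N at first, 9 N when shut on the roll; to clamp the roll, close on towards 42 mm with a grip of 30 to 60 N.
- roll_center (a point): Centre of the round bread roll: upright round bun 40 mm across and 32 mm high, widest from 11 to 20 mm above its base, 35 g, rigid. It stands on the tray in one of three places along the tray's front edge; this point is 16 mm above its base. z up.
- long_roll_a_center (a point): Centre of a long roll, 77 x 35 x 35 mm, lying across the tray in another of the three places (long side along this frame's x). Not to be disturbed.
- long_roll_b_center (a point): Centre of the other, identical long roll. Not to be disturbed.
- tray: Footed wooden serving tray, 187 x 369 mm, its flat top 56 mm above the worktop, fixed. Origin: centre of its underside on the worktop. x points to its back, away from the robot; the rolls stand about 50 mm in front of its middle line, about 115 mm apart.
- plate: White round side plate, 140 mm across, 16 mm high, fixed on the worktop at the right. Origin: centre of its underside, z up. A lamp with a dome 174 mm wide and 270 mm high stands behind it (lamp axis at world x 0.68, y 0.05), and a tall refrigerator closes the worktop off on the right, from about y = -0.15: swing in from the right with the arm drawn back.
- gold_bowl: Little bowl 52 mm across, 18 mm high, on the back half of the tray. Origin at its underside. Not to be disturbed.
- tea_light: Tea light 38 mm across, 15 mm high, on the back half of the tray. Origin at its underside. Not to be disturbed.
Not all that is in view belongs to the job. Leave any grey look-alike of the part that bears roll_center alone.

How it is judged:
By the outcome, as a careful person would: the job done as asked, in the order asked, and still so for the second after the job is handed in, while the arm keeps its last pose, push and grip.
It also fails if it takes over 43 s, if anything falls off the work surface, if the arm or the gripper's body presses on something with over 40 N, if the wrist force passes 120 N, or if a joint passes its speed limit or range.

## Working session

There is one attempt and no reset: what is moved stays moved. The work goes in short steps, Python scripts to look and compute and a tool call to move; the robot and the scene stay as the last step left them, time stands still between calls to the robot, and variables do not carry over. Pictures are saved under pics/ and viewed, about 8 in all and at most 12, crops included, and the job is handed in when it is done.

Besides the shell and the picture viewer there is one more tool, called after ">>>" by a JSON object that holds its "method" and its "body", one argument or row to a line. play_rows: Moves the arm, as the interface text tells. Its arguments: {"type":"object","properties":{"increments":{"type":"array","items":{"type":"object","properties":{"translation":{"type":"array","items":{"type":"number"}},"twist":{"type":"number"},"fingers":{"type":"number"}}}},"force":{"type":"number"}},"required":["increments"]}

```bash
mkdir -p pics; ls; cat > h.py <<'E'
import numpy as np, cv2
from cell import telemetry, vision, env
def cap(n,save=None):
    c=vision.capture(n)
    if save: cv2.imwrite('pics/'+save,c['img'])
    return c
def world(c,u,v,z=None):
    """pixel -> world by plane z, or by depth"""
    R,t=np.array(c['R']),np.array(c['t'])
    d=np.array([(u-c['cx'])/c['fx'],(v-c['cy'])/c['fy'],1.])
    o=-R.T@t; D=R.T@d
    s=(z-o[2])/D[2] if z is not None else c['z_map'][int(v),int(u)]
    return o+s*D
def cloud(c):
    v,u=np.mgrid[:420,:560]; Z=c['z_map']
    P=np.stack([(u-c['cx'])/c['fx']*Z,(v-c['cy'])/c['fy']*Z,Z],-1)
    return (P-np.array(c['t']))@np.array(c['R'])
E
python3 - <<'E'
from h import *
a=cap('scene');b=cap('top')
import pickle; pickle.dump((a,b),open('c0.pkl','wb'))
cv2.imwrite('pics/0.png',np.hstack([cv2.resize(b['img'],(800,600))]));cv2.imwrite('pics/1.png',cv2.resize(a['img'],(800,600)))
print(telemetry.read_state())
for c in(a,b):print(-np.array(c['R']).T@c['t'],c['fx'])
E
```

```text
pics
{'time_s': 0.1, 'joint_pos': array([-1.21694248,  0.38416524,  0.01640293,  1.37106643, -0.00628745,
        1.38820038, -0.0465158 ]), 'joint_vel': array([ 0.00027051, -0.00177261,  0.00085669, -0.00352381, -0.00042147,
       -0.00182738, -0.00061691]), 'tau': array([ 3.69715795e-03, -6.29132223e+01,  8.47120844e-01, -3.72748339e+01,
        1.64192368e-02,  1.05707010e-02,  1.45933164e-06]), 'eef_pos': array([0.25279443, 0.57108949, 0.23036427]), 'eef_rot': array([-6.49804711e-01, -3.07332577e+00,  2.76487653e-03]), 'contact_force': array([ 0.53036888,  0.3380894 , -0.39023424]), 'moment': array([0.01199683, 0.00903371, 0.00707007]), 'gripper_width': 1.0028798684320233}
[-0.09341468  0.51192359  0.62626202] 398.1177228823916
[0.28490094 0.18379335 1.10851986] 489.06150907685804
```

View pics/0.png

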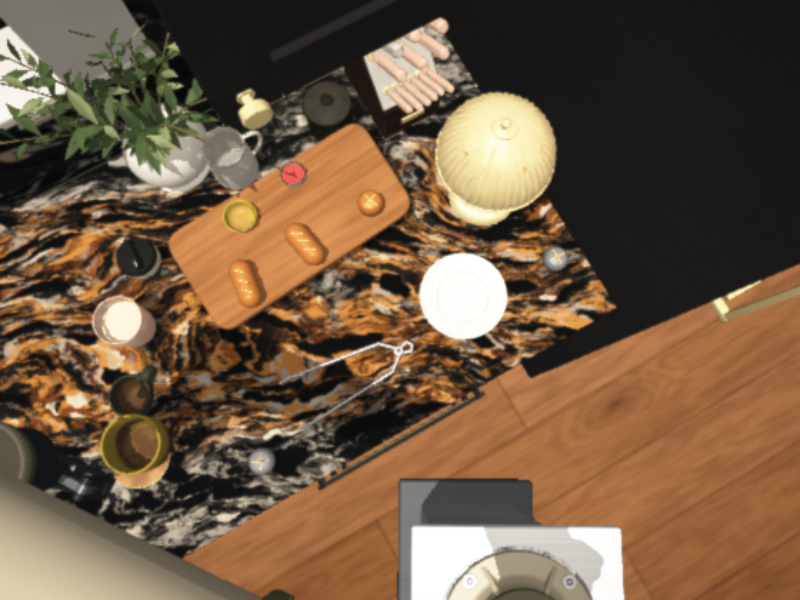

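View pics/1.png

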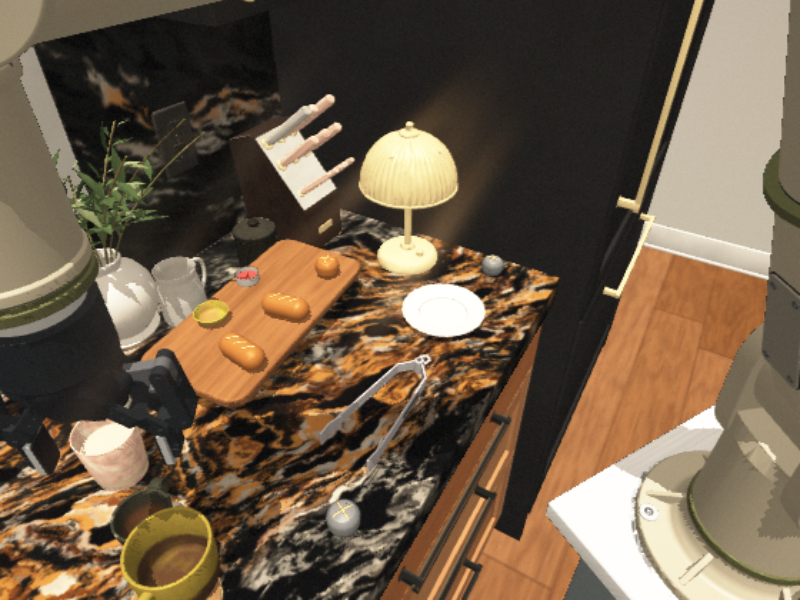

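Top view (800x600 px): candidates for the round roll are the brown bun at (370,203) on the tray, plus grey balls at (262,460) and (555,258). The bun on the tray fits (brown, on the tray's front edge row); the grey ones are look-alikes. The long rolls are at (305,243) and (245,284), the tongs run from their hinge at (403,348) to their jaws at lower left, and the plate is at (463,296).

```bash
python3 - <<'E'
from h import *
import pickle
a,b=pickle.load(open('c0.pkl','rb'))
s=0.7
def w(n,u,v,z=None): print(n,world(b,u*s,v*s,z).round(4))
P=cloud(b)
def reg(n,u0,v0,u1,v1,zlo,zhi):
    m=np.zeros((420,560),bool); m[int(v0*s):int(v1*s),int(u0*s):int(u1*s)]=1
    m&=(P[...,2]>zlo)&(P[...,2]<zhi)&(b['z_map']>0)
    q=P[m]; r=cv2.minAreaRect((q[:,:2]*1000).astype(np.float32))
    print(n,len(q),q.mean(0).round(4),'z',q[:,2].min().round(3),q[:,2].max().round(3),'rect',np.round(r[0],1),np.round(r[1],1),round(r[2],1),'max',q.max(0).round(3),'min',q.min(0).round(3))
reg('roll',350,180,390,225,.066,.1)
reg('la',280,215,330,270,.066,.12)
reg('lb',220,255,270,312,.066,.12)
reg('bowl',215,190,265,237,.063,.1)
reg('tea',275,155,312,190,.063,.1)
reg('plate',410,245,515,345,.009,.03)
reg('tray',165,115,415,335,.05,.06)
reg('tongs',230,330,415,450,.012,.035)
for n,u,v in [('hinge loop',403,348),('elbowU',378,345),('elbowL',397,372),('tipU',282,381),('tipL',300,432)]: w(n,u,v,.012)
w('tray mid',290,226,.056)
w('lamp',505,125);w('greyL',262,460);w('greyR',555,258); w('knife',410,75);w('fridge',530,375,0);w('mug',125,320);w('jug',230,155);w('edge',480,395,0);w('edge2',320,487,0)
# enlarged crops: roll + tongs
A=cv2.resize(b['img'][115:175,230:290],(400,400),interpolation=3);B=cv2.resize(b['img'][225:325,160:300],(400,286),interpolation=3)
cv2.imwrite('pics/2.png',np.hstack([A,cv2.copyMakeBorder(B,0,114,0,0,0)]))
E
```

```text
roll 262 [0.6341 0.2282 0.0837] z 0.066 0.092 rect [636.7 228.4] [38.1 37.9] 69.5 max [0.655 0.249 0.092] min [0.618 0.209 0.066]
la 498 [0.5672 0.326  0.0867] z 0.071 0.096 rect [570.  327.7] [76.3 35. ] 42.3 max [0.602 0.356 0.096] min [0.538 0.297 0.071]
lb 517 [0.5052 0.4125 0.0867] z 0.071 0.096 rect [507.3 414.8] [75.2 34.7] 22.6 max [0.542 0.441 0.096] min [0.471 0.39  0.071]
bowl 200 [0.6188 0.4333 0.0702] z 0.063 0.078 rect [614.  429.2] [50.9 50.7] 35.5 max [0.64  0.455 0.078] min [0.589 0.404 0.063]
tea 176 [0.6868 0.3516 0.0664] z 0.063 0.075 rect [685.6 351.4] [37.3 38.1] 86.3 max [0.705 0.37  0.075] min [0.667 0.333 0.063]
plate 1721 [0.5051 0.0796 0.0135] z 0.009 0.022 rect [503.4  91.6] [137.2 160.1] 5.9 max [0.573 0.164 0.022] min [0.427 0.012 0.009]
tray 10474 [0.6106 0.3555 0.0562] z 0.05 0.06 rect [670.2 346.5] [272.8 445.4] 35.5 max [0.796 0.554 0.06 ] min [0.441 0.163 0.05 ]
tongs 445 [0.3747 0.2568 0.0205] z 0.012 0.029 rect [361.2 288.7] [ 80.7 287.7] 29.7 max [0.43  0.398 0.029] min [0.262 0.16  0.012]
hinge loop [0.4192 0.1752 0.012 ]
elbowU [0.4235 0.2147 0.012 ]
elbowL [0.3813 0.1842 0.012 ]
tipU [0.3656 0.3635 0.012 ]
tipL [0.2876 0.3325 0.012 ]
tray mid [0.6036 0.3538 0.056 ]
lamp [0.6778 0.0484 0.269 ]
greyL [0.2458 0.3855 0.0301]
greyR [ 0.5631 -0.0653  0.0323]
knife [0.8222 0.1692 0.1298]
fridge [ 0.3796 -0.0269  0.    ]
mug [0.4528 0.599  0.053 ]
jug [0.7416 0.4672 0.0037]
edge [0.3473 0.053  0.    ]
edge2 [0.205  0.3005 0.    ]
```

View pics/2.png

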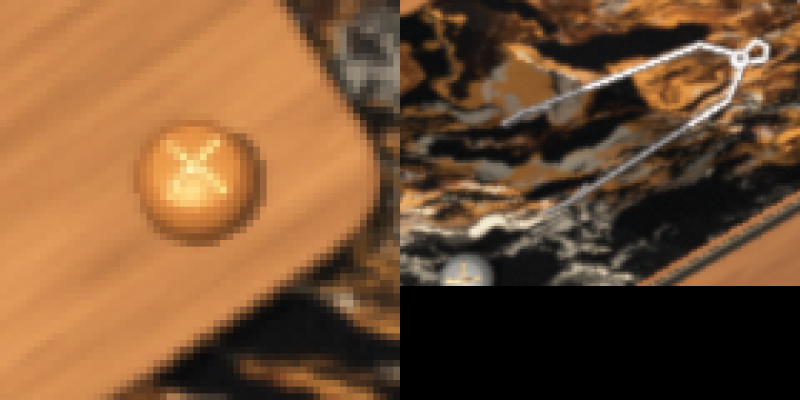

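The crop confirms the brown round bun (scored with a cross) at the tray's right end. Next, the tongs' axis.

```bash
python3 - <<'E'
from h import *
import pickle
a,b=pickle.load(open('c0.pkl','rb'))
P=cloud(b); m=np.zeros((420,560),bool); m[225:325,190:300]=1
m&=(P[...,2]>.011)&(P[...,2]<.032); q=P[m][:,:2]
g=np.array([.419,.175]); th=np.radians(118)
for it in range(6):
    x=np.array([np.cos(th),np.sin(th)]); y=np.array([-x[1],x[0]])
    l=(q-g)@x; s=(q-g)@y
    k=(l>.05)&(l<.19)&(abs(s)<.06)
    f=[np.polyfit(l[k&(sg*s>.012)],s[k&(sg*s>.012)],1) for sg in(1,-1)]
    c=(f[0]+f[1])/2; g=g+c[1]*y; th+=np.arctan(c[0])
l=(q-g)@x; s=(q-g)@y;k=abs(s)<.06
print(np.degrees(th),f,'l range',l[k].min(),l[k].max(), 'n',k.sum())
for lo in np.arange(-.02,.23,.01):
    j=k&(l>lo)&(l<=lo+.01); print(round(lo,3),j.sum(),*(np.round(s[j&(sg*s>0)].mean(),4) for sg in(1,-1)), np.round([s[j].min(),s[j].max()],4) if j.any() else '')
tail=l[k&(l<.05)].min(); o=g+(tail+.101)*x; print('grip',o,'tail',tail)
E
```

```text
117.34675325600698 [array([0.0908634 , 0.02208593]), array([-0.0908634 , -0.02208593])] l range -0.016460038075735574 0.2531153623613484 n 456
-0.02 14 0.0038 -0.0035 [-0.0074  0.0077]
-0.01 19 0.0064 -0.0072 [-0.0095  0.0096]
0.0 23 0.0038 -0.0036 [-0.0066  0.0069]
0.01 33 0.0063 -0.0072 [-0.0138  0.0142]
0.02 23 0.0178 -0.0184 [-0.0241  0.0227]
0.03 19 0.0244 -0.0245 [-0.0271  0.0263]
0.04 19 0.0254 -0.0255 [-0.0277  0.0272]
0.05 20 0.027 -0.0269 [-0.0288  0.0287]
0.06 19 0.0277 -0.0275 [-0.0298  0.0295]
0.07 19 0.0289 -0.0289 [-0.0308  0.0306]
0.08 18 0.0298 -0.0298 [-0.0317  0.0314]
0.09 20 0.0308 -0.0305 [-0.0329  0.0325]
0.1 20 0.0315 -0.0317 [-0.0338  0.0333]
0.11 18 0.0329 -0.0327 [-0.0348  0.0346]
0.12 20 0.0335 -0.034 [-0.0358  0.0353]
0.13 19 0.0347 -0.035 [-0.0369  0.0361]
0.14 18 0.0358 -0.0361 [-0.0385  0.0373]
0.15 26 0.0362 -0.0361 [-0.0389  0.0389]
0.16 27 0.0368 -0.0368 [-0.04    0.0396]
0.17 21 0.0383 -0.038 [-0.0403  0.0403]
0.18 21 0.0382 -0.0381 [-0.04  0.04]
0.19 11 0.0374 -0.0376 [-0.0395  0.0388]
0.2 0 nan nan 
0.21 0 nan nan 
0.22 0 nan nan 
grip [0.37920572 0.24958251] tail -0.016460038075735574<stdin>:16: RuntimeWarning: Mean of empty slice.
  ret = ret.dtype.type(ret / rcount)
```

>>> {"method": "play_rows", "body": {
  "increments": [
    {"translation":[1.05,-2.68,-0.4],"twist":-3.3,"fingers":8.5},
    {"translation":[1.05,-2.68,-0.4],"twist":-3.3,"fingers":8.5},
    {"translation":[1.05,-2.68,-0.4],"twist":-3.3,"fingers":8.5},
    {"translation":[1.05,-2.68,-0.4],"twist":-3.3,"fingers":8.5},
    {"translation":[1.05,-2.68,-0.4],"twist":-3.3,"fingers":8.5},
    {"translation":[1.05,-2.68,-0.4],"twist":-3.3,"fingers":8.5},
    {"translation":[1.05,-2.68,-0.4],"twist":-3.3,"fingers":8.5},
    {"translation":[1.05,-2.68,-0.4],"twist":-3.3,"fingers":8.5},
    {"translation":[1.05,-2.68,-0.4],"twist":-3.3,"fingers":8.5},
    {"translation":[1.05,-2.68,-0.4],"twist":-3.3,"fingers":8.5},
    {"translation":[1.05,-2.68,-0.4],"twist":-3.3,"fingers":8.5},
    {"translation":[1.05,-2.68,-0.4],"twist":-2.5,"fingers":8.5}
  ],
  "force": 30
}}

```text
time_s: 1.1
eef_pos: [0.3738, 0.2382, 0.1742]
eef_rot: [-1.654, -2.661, 0.011]
contact_force: [-0.2, 0.4, -1.0]
gripper_width: 0.995
```

```bash
cat >> h.py <<'E'
from scipy.spatial.transform import Rotation as Ro
def st():
    s=telemetry.read_state(); R=Ro.from_rotvec(s['eef_rot']).as_matrix()
    print('t',round(s['time_s'],2),'p',s['eef_pos'].round(4),'yaw_y',np.degrees(np.arctan2(R[1,1],R[0,1])).round(2),'z',R[:,2].round(3),'F',s['contact_force'].round(1),'M',s['moment'].round(2),'w',round(s['gripper_width']*85.4,1),'q',s['joint_pos'].round(2)); return s,R
E
python3 -c "
from h import *
s,R=st(); c=cap('wrist','w1.png'); print(c['fx'],c['cx'],c['cy'],-c['R'].T@c['t'])
y=np.degrees(np.arctan2(R[1,1],R[0,1])); print('need',(np.array([.379,.2497])-s['eef_pos'][:2])*100, (27.35-y+90)%180-90)"
```

```text
t 1.1 p [0.3738 0.2382 0.1742] yaw_y 26.27 z [-0.011 -0.002 -1.   ] F [-0.2  0.4 -1. ] M [ 0.01 -0.07  0.03] w 85.0 q [-0.91  0.03  0.28  1.93 -0.01  1.19 -0.16]
325.19226210127806 276.6768054232962 207.443450634109 [0.34325633 0.3019997  0.31751016]
need [0.52127289 1.14612859] 1.079940765755552
```

View pics/w1.png

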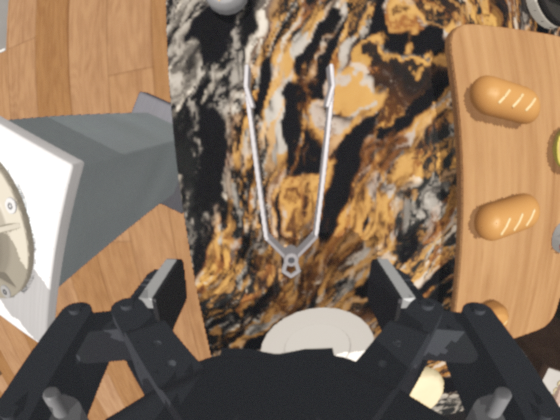

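Wrist view: tongs' loop at (290,270), jaw tips at (247,66) and (331,68), plate below, gripper open. I'll cross-check the tongs pose with these pixels.

```bash
cat >> h.py <<'E'
def wray(c,u,v,z):
    x,y=u-c['cx'],v-c['cy']; r=np.hypot(x,y); a=r/c['fx']
    d=np.array([x/r*np.sin(a),y/r*np.sin(a),np.cos(a)]); R=np.array(c['R']); o=-R.T@c['t']; D=R.T@d
    return o+(z-o[2])/D[2]*D
E
python3 -c "
from h import *
c=cap('wrist')
T=[wray(c,*p,.016)[:2] for p in [(290,273),(247,67),(331,68)]]
m=(T[1]+T[2])/2; x=(m-T[0]); L=np.linalg.norm(x); x/=L; print(T,L,np.degrees(np.arctan2(x[1],x[0])), m-x*.118, T[0]+x*.101)"
```

```text
[array([0.42366392, 0.15825715]), array([0.29866232, 0.32411493]), array([0.36776265, 0.35704718])] 0.2035275612651839 116.38614699210014 [0.38565388 0.23487439] [0.37877764 0.24873489]
```

>>> {"method": "play_rows", "body": {
  "increments": [
    {"translation":[0.25,0.6,-3.0],"twist":0.5,"fingers":8.5},
    {"translation":[0.25,0.5,-3.0],"twist":0.5,"fingers":8.5},
    {"translation":[0,0,-3.0],"twist":0,"fingers":8.5},
    {"translation":[0,0,-2.0],"twist":0,"fingers":8.5}
  ]
}}

```text
time_s: 1.53
eef_pos: [0.3838, 0.2476, 0.0655]
eef_rot: [-1.644, -2.672, -0.006]
contact_force: [0.0, 0.0, -0.5]
gripper_width: 0.996
```

```bash
python3 -c "
from h import *
st()"
```

```text
t 1.53 p [0.3838 0.2476 0.0655] yaw_y 26.8 z [-0.002  0.006 -1.   ] F [ 0.   0.  -0.5] M [-0.04 -0.02  0.02] w 85.1 q [-0.89  0.19  0.28  2.03 -0.07  0.93 -0.11]
```

>>> {"method": "play_rows", "body": {
  "increments": [
    {"translation":[-0.3,0.15,-1.5],"twist":0.4,"fingers":8.5},
    {"translation":[-0.2,0.05,-1.5],"twist":0.1,"fingers":8.5},
    {"translation":[0,0,-1.3],"twist":0,"fingers":8.5},
    {"translation":[0,0,-1.0],"twist":0,"fingers":8.5},
    {"translation":[0,0,0],"twist":0,"fingers":8.5}
  ]
}}

```text
time_s: 1.95
eef_pos: [0.3735, 0.2493, 0.0041]
eef_rot: [-1.623, -2.68, 0.01]
contact_force: [-0.2, -0.6, -0.3]
gripper_width: 0.998
```

```bash
python3 -c "
from h import *
st()"
```

```text
t 1.95 p [0.3735 0.2493 0.0041] yaw_y 27.6 z [-0.011 -0.001 -1.   ] F [-0.2 -0.6 -0.3] M [-0.02  0.06 -0.  ] w 85.2 q [-0.89  0.28  0.26  2.09 -0.11  0.79 -0.08]
```

>>> {"method": "play_rows", "body": {
  "increments": [
    {"translation":[0.35,0.0,-0.2],"twist":0,"fingers":8.5},
    {"translation":[0.2,0,-0.2],"twist":0,"fingers":8.5},
    {"translation":[0,0,0],"twist":0,"fingers":7.2}
  ]
}}

```text
time_s: 2.2
eef_pos: [0.3791, 0.2502, 0.0002]
eef_rot: [-1.62, -2.681, 0.011]
contact_force: [0.0, 0.0, -0.5]
gripper_width: 0.875
```

```bash
python3 -c "
from h import *
st()"
```

```text
t 2.2 p [3.791e-01 2.502e-01 2.000e-04] yaw_y 27.71 z [-0.011 -0.001 -1.   ] F [ 0.   0.  -0.5] M [-0.01 -0.03  0.06] w 74.8 q [-0.88  0.3   0.26  2.08 -0.12  0.79 -0.06]
```

>>> {"method": "play_rows", "body": {
  "increments": [
    {"translation":[0,0,0],"twist":0,"fingers":6.4},
    {"translation":[0,0,0],"twist":0,"fingers":6.0},
    {"translation":[0,0,0],"twist":0,"fingers":5.7},
    {"translation":[0,0,0],"twist":0,"fingers":5.7},
    {"translation":[0,0,0],"twist":0,"fingers":5.7}
  ],
  "force": 30
}}

```text
time_s: 2.62
eef_pos: [0.3813, 0.2524, 0.0035]
eef_rot: [-1.621, -2.682, 0.001]
contact_force: [1.3, -1.5, -1.4]
gripper_width: 0.668
```

```bash
python3 -c "
from h import *
st()"
```

```text
t 2.62 p [0.3813 0.2524 0.0035] yaw_y 27.7 z [-0.007  0.004 -1.   ] F [ 1.3 -1.5 -1.4] M [0.02 0.01 0.04] w 57.0 q [-0.88  0.29  0.26  2.07 -0.12  0.79 -0.06]
```

>>> {"method": "play_rows", "body": {
  "increments": [
    {"translation":[0,0,-0.3],"twist":0,"fingers":6.8},
    {"translation":[0,0,-0.3],"twist":0,"fingers":6.8},
    {"translation":[0,0,-0.1],"twist":0,"fingers":6.0},
    {"translation":[0,0,-0.1],"twist":0,"fingers":5.7},
    {"translation":[0,0,0],"twist":0,"fingers":5.7}
  ],
  "force": 30
}}

```text
time_s: 3.03
eef_pos: [0.3831, 0.2538, -0.0033]
eef_rot: [-1.622, -2.682, -0.006]
contact_force: [-1.0, 0.1, 0.4]
gripper_width: 0.67
```

```bash
python3 -c "
from h import *
st()"
```

```text
t 3.03 p [ 0.3831  0.2538 -0.0033] yaw_y 27.67 z [-0.004  0.007 -1.   ] F [-1.   0.1  0.4] M [-0.04  0.03  0.06] w 57.2 q [-0.88  0.31  0.26  2.08 -0.12  0.77 -0.06]
```

>>> {"method": "play_rows", "body": {
  "increments": [
    {"translation":[0,0,0.5],"twist":0,"fingers":5.7},
    {"translation":[0,0,1.5],"twist":0,"fingers":5.7},
    {"translation":[0,0,2.0],"twist":0,"fingers":5.7},
    {"translation":[0,0,2.0],"twist":0,"fingers":5.7},
    {"translation":[0,0,2.0],"twist":0,"fingers":5.7},
    {"translation":[0,0,2.0],"twist":0,"fingers":5.7},
    {"translation":[0,0,2.0],"twist":0,"fingers":5.7},
    {"translation":[0,0,1.0],"twist":0,"fingers":5.7},
    {"translation":[0,0,0],"twist":0,"fingers":5.7}
  ]
}}

```text
time_s: 3.78
eef_pos: [0.3797, 0.2499, 0.1306]
eef_rot: [-1.623, -2.68, 0.008]
contact_force: [-0.2, -0.6, -1.4]
gripper_width: 0.668
```

```bash
python3 - <<'E'
from h import *
import pickle
s,R=st()
b=cap('scene');w=cap('wrist'); pickle.dump((s,b,w),open('c1.pkl','wb'))
cv2.imwrite('pics/4.png',np.hstack([cv2.resize(b['img'],(400,300)),cv2.resize(w['img'],(400,300))]))
E
```

```text
t 3.78 p [0.3797 0.2499 0.1306] yaw_y 27.6 z [-0.01 -0.   -1.  ] F [-0.2 -0.6 -1.4] M [ 0.   -0.1  -0.01] w 57.0 q [-0.91  0.1   0.28  1.96 -0.04  1.09 -0.13]
```

View pics/4.png

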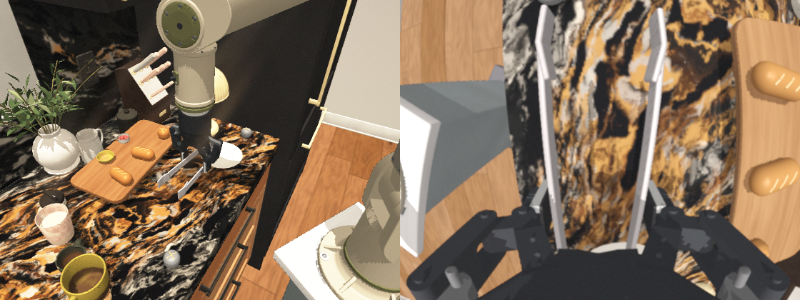

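Tongs held, hanging level in the gripper (scene half: jaws near (175,190); wrist half: jaw tips near (545,15) and (658,15)). Next I measure them in the tool frame.

```bash
cat >> h.py <<'E'
def tongs(s,c,zoff):
    """jaw points in tongs axes about TCP: x=forward,y=left,z up (relative to TCP)"""
    R=Ro.from_rotvec(s['eef_rot']).as_matrix(); yv=R[:2,1]/np.linalg.norm(R[:2,1]); 
    xv=np.array([-yv[1],yv[0]]); 
    if xv@zoff<0: xv=-xv
    lv=np.array([-xv[1],xv[0]])
    d=cloud(c)-s['eef_pos']; q=np.stack([d[...,:2]@xv,d[...,:2]@lv,d[...,2]],-1)
    m=(c['z_map']>0)&(q[...,0]>-.13)&(q[...,0]<.15)&(abs(q[...,1])<.06)&(abs(q[...,2]-.015)<.05)
    return q,m
E
python3 - <<'E'
from h import *
import pickle
s,b,w=pickle.load(open('c1.pkl','rb'))
q,m=tongs(s,b,np.array([-.46,.89]))
q=q[m]
for lo in np.arange(-.12,.14,.015):
    for sg in(1,-1):
        k=(q[:,0]>lo)&(q[:,0]<=lo+.015)&(sg*q[:,1]>0)
        if k.sum()>2: print(round(lo,3),sg,k.sum(),'y',np.percentile(q[k,1],[5,50,95]).round(4),'z',q[k,2].min().round(4),q[k,2].max().round(4),'xmax',q[k,0].max().round(4))
E
```

```text
-0.075 1 10 y [0.0009 0.0029 0.0047] z 0.0116 0.0276 xmax -0.0682
-0.075 -1 4 y [-0.0161 -0.0087 -0.0018] z 0.0185 0.027 xmax -0.0602
-0.045 -1 38 y [-0.0252 -0.0228 -0.0216] z 0.007 0.0246 xmax -0.0309
-0.03 -1 43 y [-0.0262 -0.0241 -0.023 ] z 0.0072 0.0258 xmax -0.0151
-0.015 1 86 y [0.0286 0.0391 0.0589] z 0.0134 0.065 xmax -0.0003
-0.015 -1 123 y [-0.0569 -0.0304 -0.0247] z 0.0069 0.0642 xmax -0.0002
0.0 1 283 y [0.0274 0.036  0.0561] z 0.0057 0.0645 xmax 0.0145
0.0 -1 260 y [-0.0542 -0.034  -0.0261] z 0.0058 0.0647 xmax 0.0147
0.015 1 39 y [0.0246 0.0277 0.0285] z 0.0073 0.0264 xmax 0.0299
0.015 -1 50 y [-0.0305 -0.0279 -0.0268] z 0.0077 0.0249 xmax 0.0297
0.03 1 43 y [0.026  0.0282 0.0292] z 0.0087 0.0261 xmax 0.0447
0.03 -1 49 y [-0.0309 -0.0291 -0.0276] z 0.0057 0.0253 xmax 0.0448
0.045 1 46 y [0.0262 0.0285 0.0296] z 0.0073 0.0266 xmax 0.0598
0.045 -1 55 y [-0.0321 -0.0301 -0.029 ] z 0.0069 0.0257 xmax 0.0598
0.06 1 49 y [0.0264 0.0293 0.03  ] z 0.0094 0.0274 xmax 0.0749
0.06 -1 49 y [-0.0329 -0.0307 -0.0285] z 0.0054 0.0287 xmax 0.075
0.075 1 61 y [0.0259 0.0295 0.0307] z 0.0091 0.0296 xmax 0.09
0.075 -1 85 y [-0.0334 -0.031  -0.0285] z 0.0042 0.0297 xmax 0.0898
0.09 1 76 y [0.0268 0.0294 0.0305] z 0.005 0.0299 xmax 0.1049
0.09 -1 65 y [-0.0344 -0.0327 -0.0316] z 0.0052 0.0294 xmax 0.105
0.105 1 55 y [0.0252 0.0276 0.029 ] z 0.0058 0.0305 xmax 0.1135
0.105 -1 42 y [-0.0337 -0.0319 -0.0307] z 0.0047 0.029 xmax 0.1126
```

>>> {"method": "play_rows", "body": {
  "increments": [
    {"translation":[0.2,-0.2,0],"twist":-2,"fingers":5.7},
    {"translation":[0.5,-0.4,0],"twist":-4,"fingers":5.7},
    {"translation":[0.5,-0.4,0],"twist":-5,"fingers":5.7},
    {"translation":[0.5,-0.4,0],"twist":-5,"fingers":5.7},
    {"translation":[0.5,-0.4,0],"twist":-5,"fingers":5.7},
    {"translation":[0.5,-0.4,0],"twist":-5,"fingers":5.7},
    {"translation":[0.5,-0.4,0],"twist":-5,"fingers":5.7},
    {"translation":[0.5,-0.4,0],"twist":-5,"fingers":5.7},
    {"translation":[0.5,-0.4,0],"twist":-5,"fingers":5.7},
    {"translation":[0.5,-0.4,0],"twist":-5,"fingers":5.7},
    {"translation":[0.5,-0.4,0],"twist":-5,"fingers":5.7},
    {"translation":[0.5,-0.4,0],"twist":-5,"fingers":5.7},
    {"translation":[0.5,-0.4,0],"twist":-5,"fingers":5.7},
    {"translation":[0.5,-0.4,0],"twist":-5,"fingers":5.7},
    {"translation":[0.5,-0.4,0],"twist":-5,"fingers":5.7},
    {"translation":[0.5,-0.4,0],"twist":-5,"fingers":5.7},
    {"translation":[0.5,-0.4,0],"twist":-5,"fingers":5.7},
    {"translation":[0.5,-0.4,0],"twist":-5,"fingers":5.7},
    {"translation":[0.5,-0.4,0],"twist":-5,"fingers":5.7},
    {"translation":[0.3,-0.3,0],"twist":-3,"fingers":5.7}
  ]
}}

```text
time_s: 5.55
eef_pos: [0.4605, 0.1588, 0.0975]
eef_rot: [-3.074, -0.517, 0.066]
contact_force: [0.1, -0.7, -1.3]
gripper_width: 0.67
```

```bash
python3 - <<'E'
from h import *
import pickle
s,R=st(); c=cap('scene')
P=cloud(c); d=P-np.array([.635,.228,.07]); m=(abs(d[...,0])<.035)&(abs(d[...,1])<.035)&(P[...,2]>.066)&(P[...,2]<.1)&(c['z_map']>0)
q=P[m]; 
if len(q)>20:
    # circle fit of the wide band
    k=(q[:,2]>.067)&(q[:,2]<.077); p=q[k]; A=np.c_[2*p[:,:2],np.ones(len(p))]; x=np.linalg.lstsq(A,(p[:,:2]**2).sum(1),rcond=None)[0]
    print(len(p),'circle',x[:2],np.sqrt(x[2]+x[:2]@x[:2]),'top',q[:,2].max())
E
```

```text
t 5.55 p [0.4605 0.1588 0.0975] yaw_y -70.94 z [-0.046  0.016 -0.999] F [ 0.1 -0.7 -1.3] M [-0.01 -0.08  0.03] w 57.2 q [-0.85  0.25  0.55  1.9  -0.18  1.07 -1.46]
51 circle [0.63862985 0.23032717] 0.018400362571850015 top 0.09061548431073446
```

>>> {"method": "play_rows", "body": {
  "increments": [
    {"translation":[0,0,0.5],"twist":0,"fingers":5.7},
    {"translation":[0,0,0],"twist":0,"fingers":5.7},
    {"translation":[0,0,0],"twist":0,"fingers":5.7}
  ]
}}

```text
time_s: 5.85
eef_pos: [0.4588, 0.1571, 0.0999]
eef_rot: [-3.077, -0.517, 0.074]
contact_force: [0.0, 0.1, -1.7]
gripper_width: 0.668
```

```bash
python3 -c "
from h import *
st()"
```

```text
t 5.85 p [0.4588 0.1571 0.0999] yaw_y -70.94 z [-0.05   0.012 -0.999] F [ 0.   0.1 -1.7] M [-0.02 -0.06  0.02] w 57.1 q [-0.85  0.25  0.55  1.9  -0.18  1.08 -1.46]
```

>>> {"method": "play_rows", "body": {
  "increments": [
    {"translation":[0.7,0.6,-1.2],"twist":0,"fingers":5.7},
    {"translation":[0.7,0.6,-1.2],"twist":0,"fingers":5.7},
    {"translation":[0.6,0.6,-0.9],"twist":0,"fingers":5.7},
    {"translation":[0,0,0],"twist":0,"fingers":5.7}
  ]
}}

```text
time_s: 6.18
eef_pos: [0.4785, 0.1773, 0.066]
eef_rot: [-3.073, -0.529, 0.073]
contact_force: [-0.4, 0.6, -2.1]
gripper_width: 0.671
```

```bash
cat > look.py <<'E'
from h import *
import pickle,sys
s,R=st(); n=sys.argv[1]
c=cap('scene');t=cap('top');w=cap('wrist'); pickle.dump((s,c,t,w),open(n+'.pkl','wb'))
cv2.imwrite(f'pics/{n}.png',np.vstack([cv2.resize(np.hstack([c['img'],t['img']]),(800,300)),cv2.resize(w['img'],(400,300)).repeat(1,0) if 0 else np.hstack([cv2.resize(w['img'],(400,300)),cv2.resize(c['img'][140:290,180:380],(400,300),interpolation=3)])]))
for nm,v in(('scene',c),('top',t)):
    q,m=tongs(s,v,np.array([1,.3])); q=q[m]
    for lo in (-.05,.03,.06,.08,.1):
        for sg in(1,-1):
            k=(q[:,0]>lo)&(q[:,0]<=lo+.02)&(sg*q[:,1]>0.012)&(sg*q[:,1]<.045)&(q[:,2]>0.003)
            if k.sum()>4: print(nm,lo,sg,k.sum(),'y',np.percentile(q[k,1],[5,50,95]).round(4),'z',np.percentile(q[k,2],[2,98]).round(4),'xmax',q[k,0].max().round(4))
E
python3 look.py p1
```

```text
t 6.18 p [0.4785 0.1773 0.066 ] yaw_y -70.48 z [-0.05   0.014 -0.999] F [-0.4  0.6 -2.1] M [ 0.02 -0.04  0.01] w 57.3 q [-0.83  0.35  0.52  1.87 -0.24  1.02 -1.43]
scene -0.05 1 60 y [0.0245 0.0265 0.0279] z [0.0099 0.0272] xmax -0.03
scene -0.05 -1 53 y [-0.0236 -0.0212 -0.0198] z [0.0085 0.0269] xmax -0.0301
scene 0.03 1 39 y [0.0276 0.0295 0.0306] z [0.006  0.0218] xmax 0.0499
scene 0.03 -1 6 y [-0.0306 -0.0267 -0.026 ] z [0.0065 0.0203] xmax 0.0484
scene 0.06 1 54 y [0.0266 0.0303 0.0317] z [0.0046 0.0241] xmax 0.0795
scene 0.08 1 55 y [0.028  0.0308 0.0326] z [0.0054 0.0259] xmax 0.0997
scene 0.1 1 32 y [0.0278 0.0296 0.0315] z [0.0041 0.0237] xmax 0.1125
scene 0.1 -1 10 y [-0.0336 -0.0303 -0.0295] z [0.0148 0.0227] xmax 0.1123
```

View pics/p1.png

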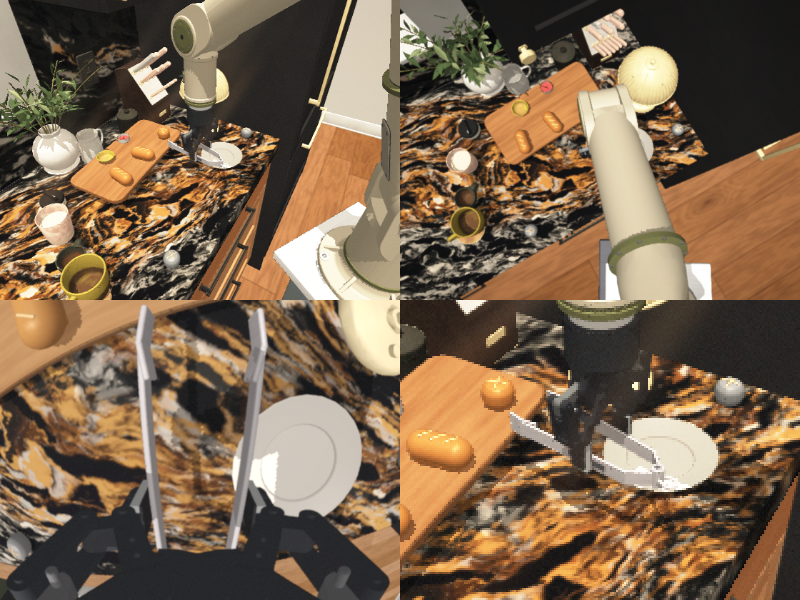

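Scene crop: jaws at (520,425), just short of the round roll at (498,390). In the wrist view the roll is still off the top edge; the bun at its left is a long roll's end. I'll shift right about 4 mm, advance 3 cm, and look again.

>>> {"method": "play_rows", "body": {
  "increments": [
    {"translation":[0.7,0.1,-0.2],"twist":0,"fingers":5.7},
    {"translation":[1.0,0.2,-0.2],"twist":0,"fingers":5.7},
    {"translation":[0.9,0.2,-0.1],"twist":0,"fingers":5.7},
    {"translation":[0.3,0.1,0],"twist":0,"fingers":5.7},
    {"translation":[0,0,0],"twist":0,"fingers":5.7}
  ]
}}

```text
time_s: 6.75
eef_pos: [0.5117, 0.182, 0.0648]
eef_rot: [-3.072, -0.526, 0.065]
contact_force: [-0.6, 0.3, -1.0]
gripper_width: 0.666
```

```bash
sed -i 's/\[140:290,180:380\]/[170:245,190:290]/' look.py; python3 look.py p2; python3 - <<'E'
from h import *
import pickle
s,c,t,w=pickle.load(open('p2.pkl','rb'))
for nm,v in(('scene',c),('top',t)):
    P=cloud(v); d=P-np.array([.637,.229,.07]); m=(np.hypot(d[...,0],d[...,1])<.026)&(P[...,2]>.066)&(P[...,2]<.1)&(v['z_map']>0)
    hsv=cv2.cvtColor(v['img'],40); m&=(hsv[...,1]>110)
    p=P[m]; print(nm,len(p), p.mean(0) if len(p) else '', p.min(0) if len(p) else '',p.max(0) if len(p) else '')
E
```

```text
t 6.75 p [0.5117 0.182  0.0648] yaw_y -70.62 z [-0.045  0.017 -0.999] F [-0.6  0.3 -1. ] M [ 0.02 -0.03 -0.01] w 56.9 q [-0.8   0.41  0.52  1.79 -0.27  1.05 -1.4 ]
scene -0.05 1 54 y [0.0241 0.0266 0.0279] z [0.0114 0.0274] xmax -0.0301
scene -0.05 -1 50 y [-0.0245 -0.0216 -0.0203] z [0.009  0.0261] xmax -0.0302
scene 0.03 1 35 y [0.0283 0.0298 0.0308] z [0.0069 0.0223] xmax 0.0497
scene 0.03 -1 9 y [-0.0284 -0.0272 -0.0254] z [0.0066 0.0143] xmax 0.038
scene 0.06 1 52 y [0.0268 0.0302 0.0322] z [0.0062 0.026 ] xmax 0.0797
scene 0.08 1 54 y [0.0278 0.031  0.0321] z [0.004  0.0262] xmax 0.0993
scene 0.1 1 33 y [0.0266 0.0294 0.0316] z [0.0033 0.0252] xmax 0.1183
top 0.06 1 5 y [0.0297 0.0307 0.0311] z [0.012  0.0214] xmax 0.075
scene 176 [0.63077916 0.23328665 0.08103657] [0.61808648 0.21326344 0.0664204 ] [0.65108969 0.24967451 0.08965637]
top 0
```

View pics/p2.png

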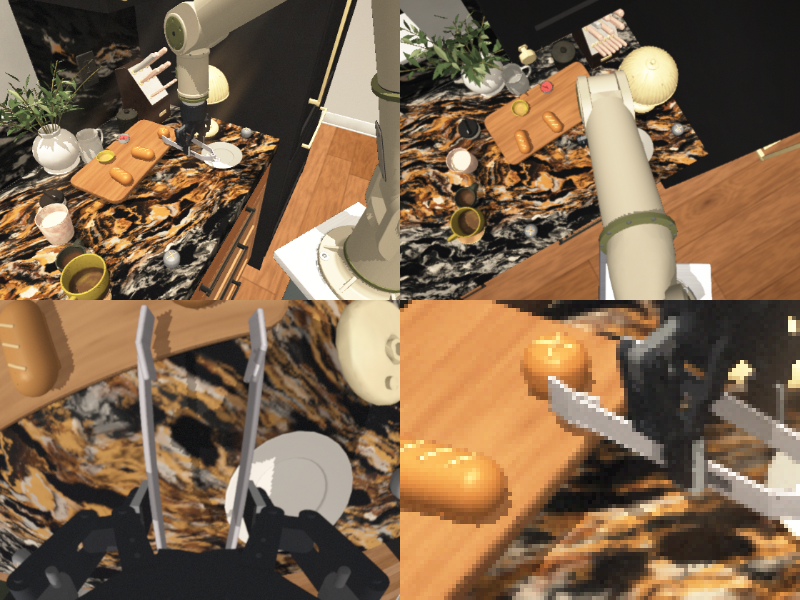

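```bash
python3 - <<'E'
from h import *
import pickle
s,c,t,w=pickle.load(open('p2.pkl','rb'))
R=Ro.from_rotvec(s['eef_rot']).as_matrix(); y=R[:2,1]; x=np.array([-y[1],y[0]]); l=np.array([-x[1],x[0]])
im=w['img']; g=cv2.cvtColor(im,40)
# bright, unsaturated steel on given rows
for v in (20,40,60,80,120,180,240,300):
    k=np.where((g[v,150:400,1]<60)&(g[v,150:400,2]>110))[0]+150
    a=k[k<245]; b=k[k>310]
    if len(a)and len(b):
        P=[(wray(w,u,v,s['eef_pos'][2]+.022)-s['eef_pos'])[:2] for u in(a.min(),a.max(),b.min(),b.max())]
        print(v,a.min(),a.max(),b.min(),b.max(),np.round([(p@x,p@l) for p in P],4).tolist())
E
```

```text
20 195 213 354 369 [[0.1073, 0.0292], [0.1066, 0.0224], [0.1066, -0.0284], [0.1071, -0.034]]
40 192 213 349 394 [[0.0995, 0.0303], [0.0988, 0.0223], [0.0987, -0.0265], [0.1003, -0.0435]]
60 189 210 338 373 [[0.0919, 0.0314], [0.0913, 0.0235], [0.091, -0.0225], [0.0919, -0.0354]]
80 192 212 350 370 [[0.0842, 0.0304], [0.0838, 0.0228], [0.0838, -0.0269], [0.0843, -0.0344]]
120 194 211 358 367 [[0.0692, 0.03], [0.069, 0.0235], [0.0693, -0.0302], [0.0694, -0.0336]]
180 150 226 351 360 [[0.0464, 0.0499], [0.0462, 0.0186], [0.0466, -0.0286], [0.0467, -0.0321]]
240 205 243 329 399 [[0.0211, 0.0286], [0.0215, 0.0129], [0.0219, -0.0215], [0.0218, -0.0511]]
300 213 227 316 399 [[-0.0084, 0.0278], [-0.008, 0.0214], [-0.007, -0.0178], [-0.0084, -0.0562]]
```

>>> {"method": "play_rows", "body": {
  "increments": [
    {"translation":[-0.1,0.25,-0.15],"twist":0,"fingers":5.8},
    {"translation":[0,0.15,-0.15],"twist":0,"fingers":5.8},
    {"translation":[0,0,0],"twist":0,"fingers":5.8}
  ]
}}

```text
time_s: 7.15
eef_pos: [0.5085, 0.1859, 0.0613]
eef_rot: [-3.072, -0.525, 0.068]
contact_force: [0.4, 0.8, -1.4]
gripper_width: 0.682
```

```bash
cat > rel.py <<'E'
from h import *
s,R=st(); y=R[:2,1]; x=np.array([-y[1],y[0]]); l=np.array([-x[1],x[0]])
j=s['eef_pos'][:2]+.0895*x-.0018*l; d=np.array([.6375,.2293])-j
print('roll from jaws: fwd',d@x,'left',d@l,'world cm',d*100,'x',x, 'jaw z',s['eef_pos'][2]+.0145)
E
python3 rel.py
```

```text
t 7.15 p [0.5085 0.1859 0.0613] yaw_y -70.63 z [-0.047  0.017 -0.999] F [ 0.4  0.8 -1.4] M [-0.04 -0.03  0.03] w 58.2 q [-0.8   0.42  0.52  1.79 -0.27  1.04 -1.41]
roll from jaws: fwd 0.04661317959829267 left -3.21543492824836e-05 world cm [4.40072848 1.54379645] x [0.94291936 0.33151125] jaw z 0.0758314806526355
```

Lateral offset is zero now, so I advance straight in.

>>> {"method": "play_rows", "body": {
  "increments": [
    {"translation":[0.6,0.21,0],"twist":0,"fingers":5.8},
    {"translation":[0.6,0.21,0],"twist":0,"fingers":5.8},
    {"translation":[0.6,0.21,0],"twist":0,"fingers":5.8}
  ]
}}

```text
time_s: 7.4
eef_pos: [0.5263, 0.193, 0.0613]
eef_rot: [-3.071, -0.527, 0.07]
contact_force: [-0.8, -0.4, -1.1]
gripper_width: 0.683
```

```bash
python3 rel.py
```

```text
t 7.4 p [0.5263 0.193  0.0613] yaw_y -70.58 z [-0.048  0.018 -0.999] F [-0.8 -0.4 -1.1] M [-0.01 -0.02  0.01] w 58.3 q [-0.79  0.46  0.51  1.74 -0.29  1.06 -1.4 ]
roll from jaws: fwd 0.027482303254615287 left -0.0009119458589983223 world cm [2.6235396  0.82836695] x [0.9425823  0.33237486] jaw z 0.07581201506854215
```

>>> {"method": "play_rows", "body": {
  "increments": [
    {"translation":[0.7,0.21,0],"twist":0,"fingers":5.8},
    {"translation":[0.7,0.22,0],"twist":0,"fingers":5.8},
    {"translation":[0.7,0.22,0],"twist":0,"fingers":5.8},
    {"translation":[0.3,0.1,0],"twist":0,"fingers":5.8},
    {"translation":[0,0,0],"twist":0,"fingers":5.8}
  ]
}}

```text
time_s: 7.82
eef_pos: [0.5554, 0.202, 0.0612]
eef_rot: [-3.071, -0.527, 0.067]
contact_force: [-0.2, 0.1, -1.0]
gripper_width: 0.679
```

```bash
python3 rel.py;  python3 look.py p3
```

```text
t 7.82 p [0.5554 0.202  0.0612] yaw_y -70.55 z [-0.047  0.017 -0.999] F [-0.2  0.1 -1. ] M [ 0.03 -0.01 -0.02] w 57.9 q [-0.76  0.51  0.5   1.65 -0.31  1.09 -1.39]
roll from jaws: fwd -0.0029198560107237103 left 0.00019157691824068523 world cm [-0.28184616 -0.07919676] x [0.94246146 0.3327971 ] jaw z 0.07565520845410637
t 7.82 p [0.5554 0.202  0.0612] yaw_y -70.55 z [-0.047  0.017 -0.999] F [-0.2  0.1 -1. ] M [ 0.03 -0.01 -0.02] w 57.9 q [-0.76  0.51  0.5   1.65 -0.31  1.09 -1.39]
scene -0.05 1 51 y [0.0249 0.0267 0.0282] z [0.0095 0.0279] xmax -0.0302
scene -0.05 -1 44 y [-0.0234 -0.0215 -0.0202] z [0.0092 0.0271] xmax -0.0302
scene 0.03 1 33 y [0.0292 0.0301 0.0315] z [0.0076 0.0214] xmax 0.0495
scene 0.03 -1 18 y [-0.0294 -0.0277 -0.0264] z [0.0069 0.0223] xmax 0.0422
scene 0.06 1 53 y [0.0132 0.0306 0.0323] z [0.0068 0.0251] xmax 0.0799
scene 0.08 1 77 y [0.0138 0.0306 0.0332] z [0.0042 0.0258] xmax 0.0992
scene 0.1 1 29 y [0.0276 0.0304 0.032 ] z [0.0051 0.0256] xmax 0.1139
```

View pics/p3.png

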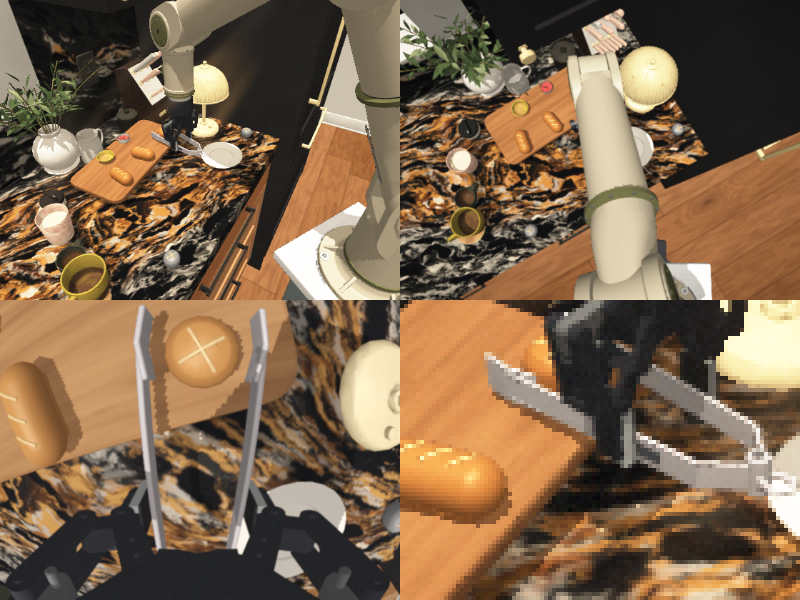

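Wrist view: the round roll at (204,352) sits between the jaws (142,340) and (260,345), centred laterally, with the jaws about 3 mm too far forward. I'll back up slightly and clamp.

>>> {"method": "play_rows", "body": {
  "increments": [
    {"translation":[-0.25,-0.08,0],"twist":0,"fingers":5.8},
    {"translation":[0,0,0],"twist":0,"fingers":5.4},
    {"translation":[0,0,0],"twist":0,"fingers":5.0},
    {"translation":[0,0,0],"twist":0,"fingers":4.6},
    {"translation":[0,0,0],"twist":0,"fingers":4.2},
    {"translation":[0,0,0],"twist":0,"fingers":4.2},
    {"translation":[0,0,0],"twist":0,"fingers":4.2}
  ],
  "force": 45
}}

```text
time_s: 8.55
eef_pos: [0.5504, 0.2004, 0.0616]
eef_rot: [-3.07, -0.526, 0.069]
contact_force: [0.0, -0.1, -0.9]
gripper_width: 0.536
```

```bash
python3 rel.py
```

```text
t 8.55 p [0.5504 0.2004 0.0616] yaw_y -70.58 z [-0.048  0.018 -0.999] F [ 0.  -0.1 -0.9] M [-0.09  0.01 -0.01] w 45.8 q [-0.76  0.5   0.51  1.67 -0.3   1.08 -1.39]
roll from jaws: fwd 0.002333221636692987 left 8.843063484374152e-05 world cm [0.21722219 0.08596949] x [0.94258952 0.33233656] jaw z 0.0761032882275936
```

>>> {"method": "play_rows", "body": {
  "increments": [
    {"translation":[0,0,0],"twist":0,"fingers":4.2},
    {"translation":[0,0,0.4],"twist":0,"fingers":4.2},
    {"translation":[0,0,0.8],"twist":0,"fingers":4.2},
    {"translation":[0,0,1.0],"twist":0,"fingers":4.2},
    {"translation":[0,0,1.0],"twist":0,"fingers":4.2},
    {"translation":[0,0,1.0],"twist":0,"fingers":4.2},
    {"translation":[0,0,0],"twist":0,"fingers":4.2}
  ]
}}

```text
time_s: 9.13
eef_pos: [0.5503, 0.2003, 0.1084]
eef_rot: [-3.07, -0.526, 0.069]
contact_force: [1.2, 0.3, -0.4]
gripper_width: 0.542
```

```bash
python3 rel.py;  python3 look.py p4
```

```text
t 9.13 p [0.5503 0.2003 0.1084] yaw_y -70.59 z [-0.048  0.018 -0.999] F [ 1.2  0.3 -0.4] M [-0.02 -0.08  0.  ] w 46.3 q [-0.78  0.45  0.52  1.63 -0.27  1.17 -1.41]
roll from jaws: fwd 0.0024817551181332592 left 0.00019522256721476243 world cm [0.22769918 0.10095382] x [0.94264242 0.3321975 ] jaw z 0.12292149576214112
t 9.13 p [0.5503 0.2003 0.1084] yaw_y -70.59 z [-0.048  0.018 -0.999] F [ 1.2  0.3 -0.4] M [-0.02 -0.08  0.  ] w 46.3 q [-0.78  0.45  0.52  1.63 -0.27  1.17 -1.41]
scene -0.05 1 53 y [0.0222 0.0244 0.0256] z [0.0084 0.0258] xmax -0.0302
scene -0.05 -1 48 y [-0.0217 -0.0198 -0.0181] z [0.0051 0.0242] xmax -0.0317
scene 0.03 1 40 y [0.0215 0.0229 0.0244] z [0.0044 0.0215] xmax 0.0493
scene 0.03 -1 10 y [-0.0219 -0.021  -0.0204] z [0.0044 0.0205] xmax 0.0354
scene 0.06 1 47 y [0.0177 0.0219 0.0232] z [0.0039 0.0215] xmax 0.0797
scene 0.08 1 60 y [0.0125 0.0211 0.0226] z [0.0038 0.0246] xmax 0.0999
scene 0.1 1 22 y [0.0166 0.0187 0.0209] z [0.0052 0.0215] xmax 0.1131
```

View pics/p4.png

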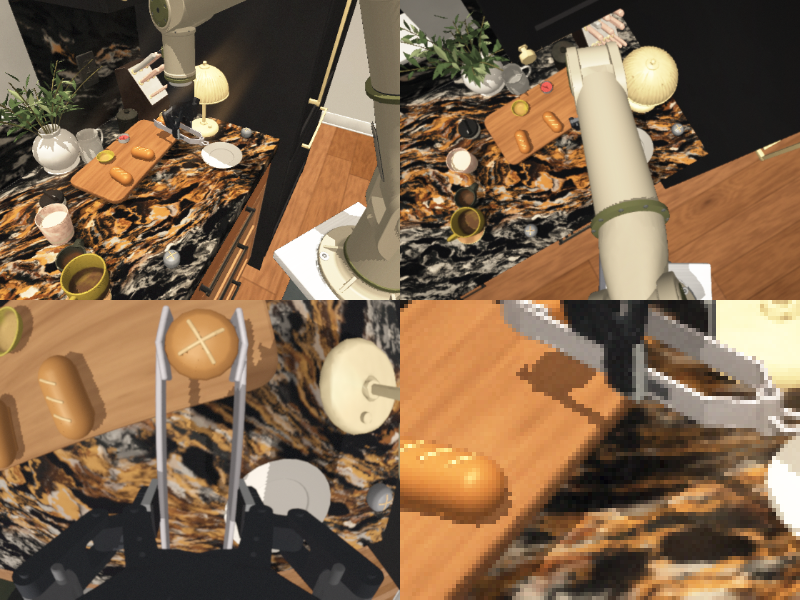

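Roll is clamped and lifted (wrist view: roll at (202,345) between the jaws; scene crop: its shadow on the tray; the long rolls are unmoved). Retreating before the swing right.

>>> {"method": "play_rows", "body": {
  "increments": [
    {"translation":[-0.4,-0.1,0.3],"twist":0,"fingers":4.2},
    {"translation":[-0.9,-0.3,0.5],"twist":0,"fingers":4.2},
    {"translation":[-1.2,-0.4,0.5],"twist":0,"fingers":4.2},
    {"translation":[-1.2,-0.4,0.5],"twist":0,"fingers":4.2},
    {"translation":[-1.2,-0.4,0.5],"twist":0,"fingers":4.2},
    {"translation":[-1.2,-0.4,0.5],"twist":0,"fingers":4.2},
    {"translation":[-1.2,-0.4,0.5],"twist":0,"fingers":4.2},
    {"translation":[-1.2,-0.4,0.3],"twist":0,"fingers":4.2},
    {"translation":[-1.0,-0.4,0.2],"twist":0,"fingers":4.2},
    {"translation":[-0.6,-0.2,0],"twist":0,"fingers":4.2}
  ]
}}

```text
time_s: 10.12
eef_pos: [0.4356, 0.1611, 0.142]
eef_rot: [-3.073, -0.527, 0.089]
contact_force: [0.2, -0.5, -2.3]
gripper_width: 0.542
```

```bash
python3 rel.py
```

```text
t 10.12 p [0.4356 0.1611 0.142 ] yaw_y -70.59 z [-0.06   0.012 -0.998] F [ 0.2 -0.5 -2.3] M [-0.06 -0.06 -0.01] w 46.3 q [-0.89  0.15  0.55  1.9  -0.12  1.17 -1.53]
roll from jaws: fwd 0.12361163941380104 left -0.0009894924730069218 world cm [11.69746306  4.01645573] x [0.94269365 0.33214352] jaw z 0.15649174425240694
```

>>> {"method": "play_rows", "body": {
  "increments": [
    {"translation":[0,-0.5,0.1],"twist":1,"fingers":4.2},
    {"translation":[0.1,-0.9,0.1],"twist":2.5,"fingers":4.2},
    {"translation":[0.1,-1.1,0.1],"twist":3,"fingers":4.2},
    {"translation":[0.1,-1.1,0.1],"twist":3,"fingers":4.2},
    {"translation":[0.1,-1.1,0.1],"twist":3,"fingers":4.2},
    {"translation":[0.1,-1.1,0.1],"twist":3,"fingers":4.2},
    {"translation":[0.1,-1.1,0.1],"twist":3,"fingers":4.2}
  ]
}}

```text
time_s: 10.7
eef_pos: [0.4387, 0.0895, 0.1487]
eef_rot: [-2.944, -1.052, 0.098]
contact_force: [-0.5, 0.9, -1.5]
gripper_width: 0.546
```

```bash
python3 rel.py
```

```text
t 10.7 p [0.4387 0.0895 0.1487] yaw_y -50.71 z [-0.064 -0.008 -0.998] F [-0.5  0.9 -1.5] M [-0.02 -0.09  0.01] w 46.6 q [-0.8   0.12  0.57  1.92 -0.07  1.19 -1.08]
roll from jaws: fwd 0.1528389579742486 left -0.015819273351534092 world cm [12.83833214  8.45876126] x [0.77351586 0.63286362] jaw z 0.16323619389712424
```

>>> {"method": "play_rows", "body": {
  "increments": [
    {"translation":[0.1,-1.1,-0.1],"twist":3,"fingers":4.2},
    {"translation":[0.1,-1.1,-0.1],"twist":3,"fingers":4.2},
    {"translation":[0.2,-1.1,-0.1],"twist":3,"fingers":4.2},
    {"translation":[0.2,-1.1,-0.1],"twist":3,"fingers":4.2},
    {"translation":[0.2,-1.1,-0.1],"twist":3,"fingers":4.2},
    {"translation":[0.2,-1.0,-0.1],"twist":2,"fingers":4.2},
    {"translation":[0.1,-0.7,-0.1],"twist":1,"fingers":4.2},
    {"translation":[0.1,-0.4,0],"twist":0,"fingers":4.2},
    {"translation":[0,0,0],"twist":0,"fingers":4.2}
  ]
}}

```text
time_s: 11.45
eef_pos: [0.4518, 0.0032, 0.141]
eef_rot: [-2.737, -1.536, 0.103]
contact_force: [-1.3, -0.2, -1.1]
gripper_width: 0.541
```

```bash
python3 rel.py; python3 look.py p5; python3 - <<'E'
from h import *
import pickle
a,b=pickle.load(open('c0.pkl','rb'))
# plate circle from first top view: white blob, contour, rim height 16 mm
h=cv2.cvtColor(b['img'],40); m=((h[...,1]<50)&(h[...,2]>150)).astype(np.uint8); m[:160]=0;m[250:]=0;m[:,:285]=0;m[:,365:]=0
C=max(cv2.findContours(m,0,1)[0],key=cv2.contourArea); (u,v),r=cv2.minEnclosingCircle(C); pl=world(b,u,v,.016); print('plate',pl,r, r/b['fx']*1.09)
s,c,t,w=pickle.load(open('p5.pkl','rb'))
P=cloud(c); h=cv2.cvtColor(c['img'],40)
m=(h[...,1]>110)&(h[...,0]<22)&(P[...,2]>.11)&(P[...,2]<.19)&(np.hypot(P[...,0]-.5,P[...,1]-.08)<.05)
q=P[m]; print('roll pts',len(q),q.mean(0),q.min(0),q.max(0))
E
```

```text
t 11.45 p [0.4518 0.0032 0.141 ] yaw_y -31.46 z [-0.058 -0.031 -0.998] F [-1.3 -0.2 -1.1] M [-0.01 -0.05  0.01] w 46.2 q [-0.67  0.13  0.62  1.92 -0.05  1.17 -0.57]
roll from jaws: fwd 0.20024669169192083 left -0.03862096030981124 world cm [13.75255858 15.07445398] x [0.5215803  0.85254203] jaw z 0.15550802695444174
t 11.45 p [0.4518 0.0032 0.141 ] yaw_y -31.46 z [-0.058 -0.031 -0.998] F [-1.3 -0.2 -1.1] M [-0.01 -0.05  0.01] w 46.2 q [-0.67  0.13  0.62  1.92 -0.05  1.17 -0.57]
scene -0.05 1 67 y [0.022  0.0237 0.0261] z [0.0101 0.0261] xmax -0.0303
scene -0.05 -1 71 y [-0.0227 -0.0203 -0.0178] z [0.007  0.0253] xmax -0.0303
scene 0.03 1 69 y [0.0202 0.0222 0.0234] z [0.0046 0.0215] xmax 0.0498
scene 0.03 -1 63 y [-0.0244 -0.0219 -0.0198] z [0.0043 0.02  ] xmax 0.0498
scene 0.06 1 71 y [0.0185 0.0213 0.0233] z [0.0034 0.0206] xmax 0.0797
scene 0.06 -1 51 y [-0.0249 -0.0224 -0.0191] z [0.0031 0.0201] xmax 0.0799
scene 0.08 1 84 y [0.013  0.0205 0.0226] z [0.0036 0.023 ] xmax 0.0989
scene 0.08 -1 9 y [-0.0237 -0.0188 -0.0124] z [0.0174 0.0247] xmax 0.0978
scene 0.1 1 57 y [0.0133 0.018
[... 245 characters left out ...]
x 0.0499
top 0.03 -1 21 y [-0.0234 -0.0207 -0.0195] z [0.0041 0.0209] xmax 0.0498
top 0.06 1 42 y [0.0177 0.0223 0.0235] z [0.0042 0.0237] xmax 0.0798
top 0.06 -1 43 y [-0.0236 -0.0205 -0.0171] z [0.0038 0.022 ] xmax 0.0799
top 0.08 1 74 y [0.0127 0.019  0.023 ] z [0.0045 0.0241] xmax 0.1
top 0.08 -1 52 y [-0.0242 -0.0197 -0.0128] z [0.0126 0.0246] xmax 0.0996
top 0.1 1 33 y [0.0131 0.0186 0.0213] z [0.005  0.0228] xmax 0.1135
top 0.1 -1 28 y [-0.0226 -0.0195 -0.0156] z [0.0043 0.0206] xmax 0.1125
plate [0.50358219 0.08115227 0.016     ] 30.727519989013672 0.06848422164984025
roll pts 128 [0.49825555 0.08587327 0.1625609 ] [0.48550308 0.05603506 0.15045648] [0.5170379  0.1017109  0.16750872]
```

View pics/p5.png

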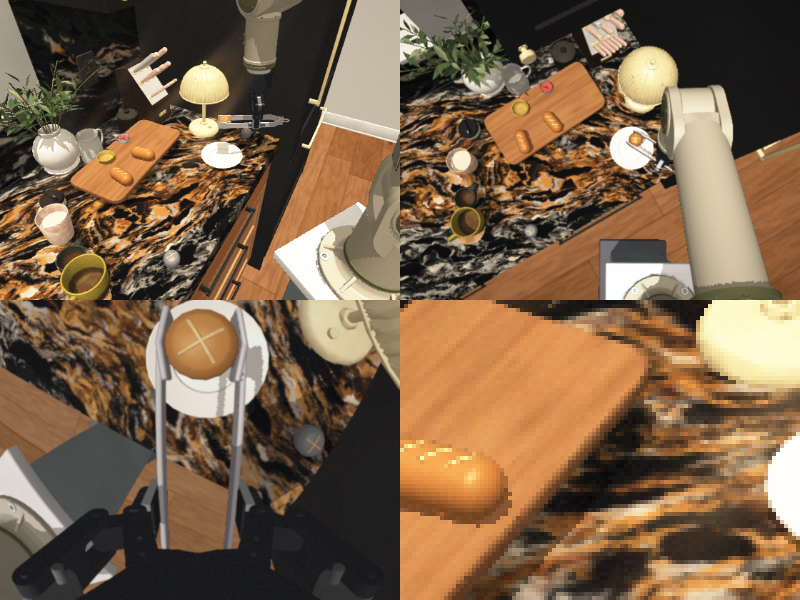

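The roll is over the plate: roll at about (0.500, 0.082), plate centre (0.504, 0.081), roll underside about 0.12 m above the plate rim. In the wrist view the roll is at (202,345) with the plate beneath it. Settling, then the final check.

>>> {"method": "play_rows", "body": {
  "increments": [
    {"translation":[0,0,0],"twist":0,"fingers":4.2},
    {"translation":[0,0,0],"twist":0,"fingers":4.2},
    {"translation":[0,0,0],"twist":0,"fingers":4.2},
    {"translation":[0,0,0],"twist":0,"fingers":4.2}
  ]
}}

```text
time_s: 11.93
eef_pos: [0.4516, 0.0068, 0.141]
eef_rot: [-2.733, -1.541, 0.103]
contact_force: [0.6, 0.6, -1.3]
gripper_width: 0.541
```

```bash
python3 - <<'E'
from h import *
s,R=st(); print('vel',abs(s['joint_vel']).max())
t=cap('top'); P=cloud(t); h=cv2.cvtColor(t['img'],40)
m=(h[...,1]>110)&(h[...,0]<22)&(P[...,2]>.13)&(P[...,2]<.19)&(np.hypot(P[...,0]-.5,P[...,1]-.08)<.04)
q=P[m]; print('roll',len(q),q.mean(0),q[:,2].max())
ok=abs(s['joint_vel']).max()<.05 and abs(q[:,2].max()-.168)<.012
print(ok)
if ok: print(env.finish_job())
E
```

```text
t 11.93 p [0.4516 0.0068 0.141 ] yaw_y -31.22 z [-0.058 -0.03  -0.998] F [ 0.6  0.6 -1.3] M [ 0.07 -0.1   0.09] w 46.2 q [-0.67  0.13  0.62  1.92 -0.05  1.17 -0.58]
vel 0.006874433083222934
roll 270 [0.49909523 0.08591205 0.16343775] 0.17001464013004786
True
the job is handed in; nothing more can be done
None
```

I picked up the tongs, closed them on the round roll, carried it to the plate and handed the job in at about 12 s, with the tongs still holding it.

- **Position:** the roll's centre is about 6 mm from the plate's centre. Its underside is about 12 cm above the rim.
- **Grip:** the fingers hold the tongs 46 mm wide with 45 N, slightly under the 48 mm expected when shut on the roll. The roll did not slip during the carry.
- **Motion and force:** the arm was at rest at the end. No reading between moves passed about 3 N.
- **Tray:** in the last pictures both long rolls, the bowl and the tea light look unmoved.
- **Tilt:** the wrist leaned about 3 to 4° during the turns. The moves available could not correct this, so the tongs end slightly nose-down.
- **Views:** the top and scene cameras placed the roll about 2 mm apart before the grasp, so I used the average.

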